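# Pin the flange to the drill jig's sled and index the sled to its next hole

### The job

Take the orange-headed locating pin from its wooden rack and put it fully home through the hole in the aluminium flange on the drill jig's blue sled, so that its head sits on the flange. Then pull up the red lock knob, slide the sled to the next hole of the rail, towards the brass drill bush, without running past that hole, and let the lock pin drop fully in. Finish while still gripping the red knob with the lock pin down, the locating pin still home, and leave the black-headed pin, the hammer and the orange glue bottle where they are.

Things in the scene. Friction and masses are not known exactly. Their poses are not given: they have to be found in the camera images.
- jig: fixed drill jig: green base 150 (x, -55 to 95) x 320 (y) x 12 mm, on it a steel rail 50 wide, top at z = 27. Origin on the bench under the rail's middle; y along the rail, z up. Three 13 mm holes on the rail's centre line at y = -105 (lock pin starts here), -45 (the next hole) and 15. A post at x = 82, y = 50 (to z = 100) carries a brass bush over x = 43, y = 50, underside at z = 74
- sled (a joint): travel in m of the blue sled (80 x 170 mm, top at z = 52 mm) along the jig's +y, towards the brass bush: about 0 at the start, 0.060 at the next hole, 0.120 at the last. Stiff: about 3 N of friction. Moves no more than about 2 mm while the lock pin is in a hole
- plunger (a joint): height of the lock pin with its red knob above fully down, in m: 0 = fully in a hole, about 0.009 = pin riding on the rail between holes (clear of the hole from there up), 0.016 = upper stop. A spring pushes it down with 4 N at 0 and 9 N at 0.016.
- knob (a point): centre of the red knob of the lock plunger on the sled: upright, 28 mm across, 28 tall (14 above and below this point); sled top 30 mm below this point, a narrower boss reaches to 18 mm below it. Axes parallel to the jig's. On the rail's centre line, 95 mm from the flange hole towards jig -y. Rises with the plunger, travels with the sled
- flange_hole (a point): centre of the mouth of the hole in the flange's upper face (aluminium plate 110 x 70 x 10 mm on the sled, top at z = 62 mm); z axis up, axes parallel to the jig's. The hole is 14 mm across with a 2 mm chamfer and goes straight down 34 mm through flange and sled. Travels with the sled.
- pin_mid (a point): centre of the locating pin's orange head; z axis along the pin, up. Head 20 mm across, 46 tall (23 above and below this point); below it a steel shank 11 across, 30 long, tapered tip 53 mm below this point. Stands in the rack, head resting on the rack's top; when home in the flange this point is 23 mm above flange_hole. About 80 g
- spare_mid (a point): the same point of a like pin with a black head, standing in the other hole of the rack: not to be used.
- rack: fixed plywood block 70 (x) x 130 (y) x 40 mm high with two holes 14 mm across, 34 mm deep, at y = -32 and +32 mm; origin under its centre. Holds both pins, 64 mm apart; either may be in either hole.
- hammer: hammer lying flat on the bench left of the jig, about 260 mm long: a bystander.
- glue: small all-orange glue bottle with a pointed nozzle standing on the bench left of the jig, 40 mm across, 125 mm tall, origin under its centre: a bystander.
Mind the look-alikes: they are no part of the job. Leave any green or pink look-alike of the part that bears pin_mid alone.

How it is judged:
By the outcome, as a careful person would: the job done as asked, in the order asked, and still so for the second after the job is handed in, while the arm keeps its last pose, push and grip.
It also fails if it takes over 58 s, if anything falls off the work surface, if the arm or the gripper's body presses on something with over 40 N, if the wrist force passes 120 N, or if a joint passes its speed limit or range.

### The arm

A 7-joint arm with a two-finger parallel gripper is mounted at the origin on the work surface. World frame = base frame: x ahead of the robot, y to its left, z up, the work surface at z = 0. Lengths are in m, angles in degrees, forces in N, time in s.
With the tool pointing down it reaches from about 0.4 to 0.875 m from the base axis. Payload 4.4 kg.
Tool frame: the origin (TCP) lies midway between the tips of the shut fingers; the grasp point (between the pads) lies 19 mm behind it; z points along the fingers, y is the line along which they close (so a half turn about z gives the same grasp; the last joint's range is limited). The gripper opens to 85 mm and grips with 20 to 120 N. Pads are 22 mm wide; open, the fingers measure 114 mm over their backs; the gripper's body (76 mm by 85 mm) begins 54 mm behind the grasp point. The pads swing forward as they close: fully open they stand 13 mm farther back than shut.
Start: joints at [-78.197, 36.005, 2.206, 86.941, -1.547, 57.084, -1.146], TCP at [0.174, 0.626, 0.231] pointing down, gripper open.
Joint ranges: [-175.42, 175.42], [-21.48, 121.26], [-71.46, 75.88], [10.55, 141.38], [-63.04, 243.04], [13.31, 113.54], [-168.57, 168.57]. Speed limits (degrees/s): [147.25, 147.25, 180, 180, 180, 180, 180].

### API

Orientations are given as [roll, pitch, yaw] about the fixed x, y, z axes, in that order (R = Rz(yaw) Ry(pitch) Rx(roll)).
In Python, from plant import env gives the robot as it stands. The module is installed in compiled form; this text tells all that it offers.
- The arm moves only by the tool carry_out, never from a script. Its argument "increments" is a list of rows, each an object of numbers: "rx", "ry", "rz": the turn, a rotation vector about the world's x, y, z in units of 6 degrees (1.0 is 6 degrees); "tx", "ty", "tz": the shift along the world's x, y, z in mm; "fingers": the opening in per cent of the stroke, from 0 (shut) to 100 (fully open). In form: [{"rx": .., "ry": .., "rz": .., "tx": .., "ty": .., "tz": .., "fingers": ..}, ...]. A call has exactly 8 rows; each row is the pose to reach, as a shift and turn from the pose commanded when the call began; what a row does not reach only later rows make up. A row lasts 1/8 s, in which the tool goes at most 62.5 mm and 10.7 degrees, less where a joint would pass 70% of its speed; a pose out of reach is approached as far as the arm can. A call with a gripper value outside its range is refused whole. The fingers move at their own pace and stop on an object; the grip force is fixed at half the most. Time passes only in rows, so rows that repeat a pose let the fingers close, or fill a call up. It gives the time, the measured TCP pose, the force, the opening and the grip force at its end, in the units of the state.
- env.state(): the state, without advancing time (a new reading comes with each control period).
- env.capture(name): name is "scene" or "top"; returns the picture (480x640x3 uint8, blue, green, red); there is no depth.
- env.camera_params(name): a dict with "fx", "fy", "cx", "cy" (pixels), "cam_to_world" (4x4, takes a point from camera to world coordinates). Camera axes: x right, y up, looking along -z (the intrinsics and any distortion apply to the point x, -y, -z); pixel columns grow to the right and rows downward; lengths in m; the calibration is good to about 2 mm. A picture is of the moment at which its call begins. camera_params takes no time and is no camera call.
- env.job_done(): hands the job in; it is judged then, once.
The state is a dict: "time_s": time; "qpos": joint angles; "joint_velocities": joint speeds; "effort": joint torques, N m; "tcp_pos": TCP position; "eef_rot": TCP orientation; "force": force on the tool from outside, world axes, zero at the start; "ft_torque": the same for the moment, N m; "gripper_width": opening from 0.0 (shut) to 1.0 (fully open); "grip_force": force on a finger pad.
Only numpy, scipy, OpenCV 4.12 (cv2) and the standard library are available. Lean on these libraries where they do the work, as an engineer would, in place of code of your own. Each camera call takes 0.05 s, during which the arm holds its last target. There are 200 camera calls.

## Working session

There is one attempt and no reset: what is moved stays moved. The work goes in short steps, Python scripts to look and compute and a tool call to move; the robot and the scene stay as the last step left them, time stands still between calls to the robot, and variables do not carry over. Pictures are saved under pics/ and viewed, at most 10 in all, crops included, and the job is handed in when it is done.

Besides the shell and the picture viewer there is one more tool, called after "Request:" in YAML: its name, and indented under it one key for each argument. carry_out: Moves the arm, as the interface text tells. Its arguments: {"type":"object","properties":{"increments":{"type":"array"}},"required":["increments"]}

```bash
mkdir -p pics; cat > h.py <<'E'
import numpy as np, cv2
from plant import env
def P(n):
    p=env.camera_params(n); return p
def ray(n,u,v):
    p=P(n);T=np.array(p["cam_to_world"])
    d=np.array([(u-p["cx"])/p["fx"],-(v-p["cy"])/p["fy"],-1.]);return T[:3,3],T[:3,:3]@d
def onz(n,u,v,z):
    o,d=ray(n,u,v);return o+d*(z-o[2])/d[2]
def proj(n,X):
    p=P(n);T=np.array(p["cam_to_world"]);c=T[:3,:3].T@(np.array(X)-T[:3,3])
    return p["cx"]+p["fx"]*c[0]/-c[2],p["cy"]-p["fy"]*c[1]/-c[2]
def tri(a,b):
    A=np.zeros((3,3));B=np.zeros(3)
    for n,u,v in(a,b):
        o,d=ray(n,u,v);d=d/np.linalg.norm(d);M=np.eye(3)-np.outer(d,d);A+=M;B+=M@o
    return np.linalg.solve(A,B)
E
python3 - <<'E'
from h import *
for n in("scene","top"):
    cv2.imwrite(f"pics/{n}0.png",env.capture(n)); p=P(n);print(n,{k:np.round(v,3).tolist() for k,v in p.items()})
print(env.state())
E
```

```text
scene {'fx': 537.37, 'fy': 537.37, 'cx': 328.02, 'cy': 246.331, 'cam_to_world': [[0.242, -0.6, 0.763, 1.46], [0.97, 0.165, -0.179, -0.193], [-0.019, 0.783, 0.622, 0.819], [0.0, 0.0, 0.0, 1.0]]}
top {'fx': 449.499, 'fy': 449.499, 'cx': 315.3, 'cy': 239.379, 'cam_to_world': [[-0.024, 0.991, -0.134, 0.405], [-1.0, -0.026, -0.01, 0.019], [-0.014, 0.134, 0.991, 1.088], [0.0, 0.0, 0.0, 1.0]]}
{'time_s': 0.1, 'qpos': array([-78.19758016,  36.05547612,   2.20122244,  86.99075958,
        -1.54987452,  57.08519682,  -1.14721988]), 'joint_velocities': array([-0.00551727, -0.14085955, -0.00470251, -0.16957901, -0.00734911,
        0.06244509,  0.04768617]), 'effort': array([ 3.66662382e-03, -5.64534903e+01,  1.23111751e+00, -1.93971813e+01,
        1.14714308e-02,  5.41823902e-03, -6.18276417e-06]), 'tcp_pos': array([0.17428431, 0.62559969, 0.2304568 ]), 'eef_rot': array([-1.79898144e+02, -2.14270529e-03,  1.64425844e+02]), 'force': array([-1.13695816,  0.20650133, -0.88054494]), 'ft_torque': array([0.00277549, 0.02239537, 0.02978943]), 'grip_force': 0.0, 'gripper_width': 1.0008004908285064}
```

View pics/scene0.png

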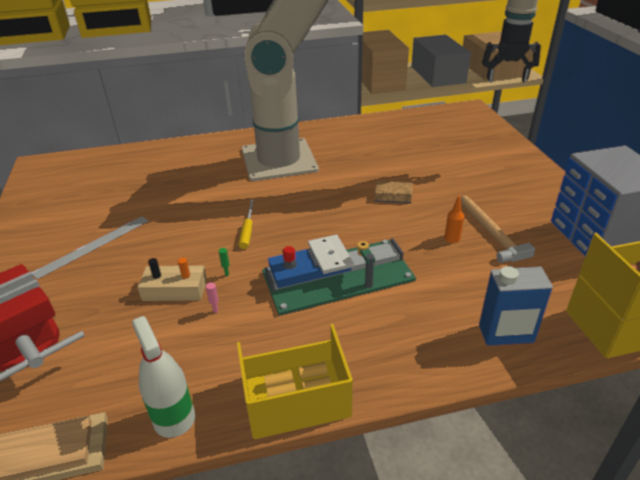

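View pics/top0.png

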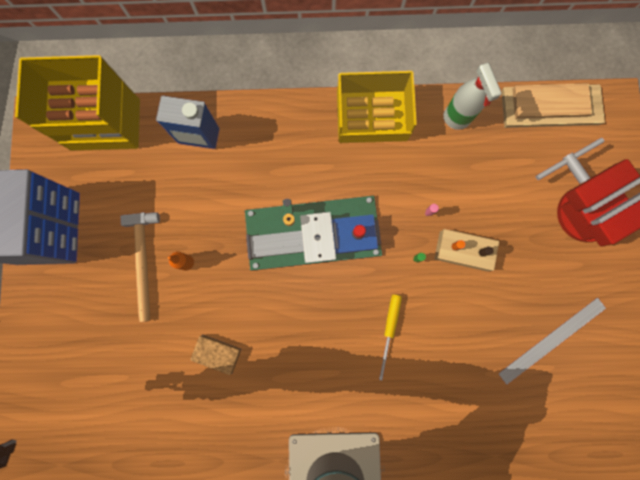

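The orange candidates are the pin in the rack at scene (183,267) / top (459,245) and the glue bottle at scene (455,220) / top (180,260). The look-alikes are green at scene (224,262), pink at (212,297) and the black-headed pin at (154,267). I choose the orange head standing in the rack. The knob is at top (360,231), with the flange hole at about (318,237).

```bash
cat >> h.py <<'E'
def blob(img,lo,hi,roi=None,show=False):
    hsv=cv2.cvtColor(img,cv2.COLOR_BGR2HSV);m=cv2.inRange(hsv,np.array(lo),np.array(hi))
    if roi: 
        k=np.zeros_like(m);k[roi[1]:roi[3],roi[0]:roi[2]]=255;m&=k
    n,l,s,c=cv2.connectedComponentsWithStats(m)
    if n<2:return None,None,m
    i=1+np.argmax(s[1:,4]);return c[i],s[i],(l==i).astype(np.uint8)*255
E
python3 - <<'E'
from h import *
s=cv2.imread("pics/scene0.png");t=cv2.imread("pics/top0.png")
O=([4,170,120],[16,255,255]);R=([0,190,100],[4,255,255]);G=([55,60,20],[90,255,160])
a=blob(s,*O,(172,252,195,282));b=blob(t,*O,(448,235,472,256));print("pin",a[:2],b[:2],tri(("scene",*a[0]),("top",*b[0])))
a=blob(s,*R,(275,240,305,266));b=blob(t,*R,(345,220,375,245));print("knob",a[:2],b[:2],tri(("scene",*a[0]),("top",*b[0])))
# jig outline
_,st,m=blob(t,*G,(235,185,395,280))
hsv=cv2.cvtColor(t,cv2.COLOR_BGR2HSV);mm=cv2.inRange(hsv,*[np.array(x) for x in G]);k=np.zeros_like(mm);k[185:280,235:395]=255;mm&=k
r=cv2.minAreaRect(cv2.findNonZero(mm));bx=cv2.boxPoints(r);W=np.array([onz("top",*q,.012) for q in bx]);print("jig",bx,W.round(4),[np.linalg.norm(W[i]-W[i-1]) for i in range(4)],W.mean(0))
# flange white
_,st,m=blob(t,[0,0,165],[180,40,255],(295,205,345,270))
r=cv2.minAreaRect(cv2.findNonZero(m));bx=cv2.boxPoints(r);W=np.array([onz("top",*q,.062) for q in bx]);print("fl",bx,W.round(4),[np.linalg.norm(W[i]-W[i-1]) for i in range(4)],W.mean(0))
print("hole guess",onz("top",318,237,.062))
crops=[cv2.resize(t[195:280,240:400],None,fx=4.9,fy=4.9,interpolation=3)[:400,:780],cv2.resize(np.hstack([t[220:280,430:510],s[245:305,130:210]]),None,fx=3.2,fy=3.2,interpolation=3)]
c=np.zeros((600,800,3),np.uint8);c[:crops[0].shape[0],:crops[0].shape[1]]=crops[0];c[405:405+192,:512]=crops[1][:192,:512];cv2.imwrite("pics/c1.png",c)
E
```

```text
pin (array([183.47567568, 266.33513514]), array([177, 257,  13,  21, 185], dtype=int32)) (array([458.27835052, 244.78350515]), array([452, 240,  14,  10,  97], dtype=int32)) [ 0.52243205 -0.29563271  0.06770838]
knob (array([288.5625 , 253.34375]), array([283, 247,  12,  14, 128], dtype=int32)) (array([358.90804598, 230.71264368]), array([354, 226,  11,  11,  87], dtype=int32)) [ 0.55831571 -0.06978693  0.08347476]
jig [[244.56097 210.04875]
 [373.85367 195.6829 ]
 [380.39026 254.51219]
 [251.09756 268.87805]] [[ 0.6275  0.2007  0.012 ]
 [ 0.6548 -0.1158  0.012 ]
 [ 0.5101 -0.1255  0.012 ]
 [ 0.4834  0.1855  0.012 ]] [np.float64(0.1449177216925521), np.float64(0.31771429611252805), np.float64(0.14497193554026944), np.float64(0.3120702892820401)] [0.56896228 0.03624128 0.012     ]
fl [[290.9285  215.98508]
 [329.7065  211.47601]
 [335.21878 258.88156]
 [296.44077 263.39062]] [[ 0.6003  0.0845  0.062 ]
 [ 0.6085 -0.0057  0.062 ]
 [ 0.4978 -0.0152  0.062 ]
 [ 0.4897  0.0738  0.062 ]] [np.float64(0.11105337171984327), np.float64(0.09061111369944072), np.float64(0.11107262766380493), np.float64(0.08931314728866761)] [0.54908669 0.0343375  0.062     ]
hole guess [0.54940035 0.02293175 0.062     ]
```

View pics/c1.png

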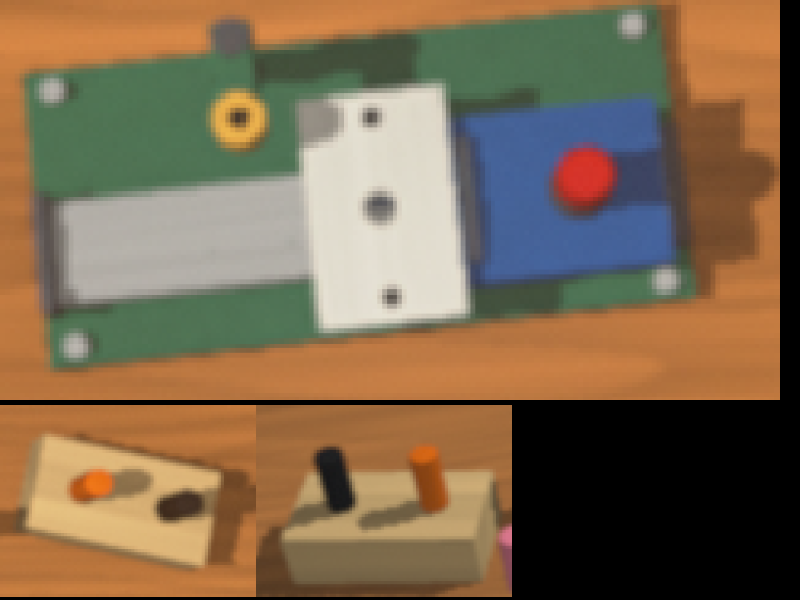

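The crop confirms it: the orange-headed pin stands in the rack hole nearer the jig, with the black one beside it. The flange hole is at top px (317.5,237). Setting out.

Request:
carry_out:
  increments:
    - {"tx": 325,"ty": -375,"tz": 0,"rz": -8,"fingers": 60}
    - {"tx": 325,"ty": -375,"tz": 0,"rz": -8,"fingers": 60}
    - {"tx": 325,"ty": -375,"tz": 0,"rz": -8,"fingers": 60}
    - {"tx": 325,"ty": -375,"tz": 0,"rz": -8,"fingers": 60}
    - {"tx": 325,"ty": -375,"tz": 0,"rz": -8,"fingers": 60}
    - {"tx": 325,"ty": -375,"tz": 0,"rz": -8,"fingers": 60}
    - {"tx": 325,"ty": -375,"tz": 0,"rz": -8,"fingers": 60}
    - {"tx": 325,"ty": -375,"tz": 0,"rz": -8,"fingers": 60}

```text
invalid input
```

```bash
python3 - <<'E'
from h import *
s=cv2.imread("pics/scene0.png");t=cv2.imread("pics/top0.png")
for n,q in(("scene",(183.5,266.3)),("top",(458.3,244.8))):print("pin z.063",n,onz(n,*q,.063))
for n,q in(("scene",(288.6,253.3)),("top",(358.9,230.7))):print("knob .082",n,onz(n,*q,.082))
B=([0,0,0],[180,255,50])
a=blob(s,*B,(145,252,165,282));b=blob(t,*B,(476,240,498,260));print(a[:2],b[:2])
p=tri(("scene",*a[0]),("top",*b[0]));print(p, onz("top",*b[0],.063),onz("scene",*a[0],.063))
# rack rect
_,st,m=blob(t,[10,20,140],[30,140,255],(430,222,506,276));bx=cv2.boxPoints(cv2.minAreaRect(cv2.findNonZero(m)));print(np.array([onz("top",*q,.04) for q in bx]).round(3))
# screws
sc=[(52,91),(632,24),(666,281),(76,346)]
W=np.array([onz("top",240+(x-2)/4.9,195+(y-2)/4.9,.014) for x,y in sc]);print(W.round(4))
for e in(W[0]-W[1],W[3]-W[2]):print(np.degrees(np.arctan2(-e[0],e[1])))
print("hole",onz("top",240+378/4.9,195+205/4.9,.061))
st=env.state();print(st["time_s"],st["tcp_pos"],st["eef_rot"],st["qpos"])
E
```

```text
pin z.063 scene [ 0.51655992 -0.2959951   0.063     ]
pin z.063 top [ 0.52291423 -0.29736858  0.063     ]
knob .082 scene [ 0.55639326 -0.06939     0.082     ]
knob .082 top [ 0.55856229 -0.06994418  0.082     ]
(array([154.13953488, 267.89922481]), array([149, 259,  11,  19, 129], dtype=int32)) (None, None)Traceback (most recent call last):
  File "<stdin>", line 7, in <module>
TypeError: Value after * must be an iterable, not NoneType
```

Request:
carry_out:
  increments:
    - {"rx": 0,"ry": 0,"rz": -8,"tx": 325,"ty": -375,"tz": 0,"fingers": 60}
    - {"rx": 0,"ry": 0,"rz": -8,"tx": 325,"ty": -375,"tz": 0,"fingers": 60}
    - {"rx": 0,"ry": 0,"rz": -8,"tx": 325,"ty": -375,"tz": 0,"fingers": 60}
    - {"rx": 0,"ry": 0,"rz": -8,"tx": 325,"ty": -375,"tz": 0,"fingers": 60}
    - {"rx": 0,"ry": 0,"rz": -8,"tx": 325,"ty": -375,"tz": 0,"fingers": 60}
    - {"rx": 0,"ry": 0,"rz": -8,"tx": 325,"ty": -375,"tz": 0,"fingers": 60}
    - {"rx": 0,"ry": 0,"rz": -8,"tx": 325,"ty": -375,"tz": 0,"fingers": 60}
    - {"rx": 0,"ry": 0,"rz": -8,"tx": 325,"ty": -375,"tz": 0,"fingers": 60}

```text
time_s: 1.1
tcp_pos: [0.5005, 0.2493, 0.2311]
eef_rot: [-180.0, 0.0, 116.4]
force: [1.3, 0.3, -0.3]
gripper_width: 0.602
grip_force: 0.0
```

```bash
python3 - <<'E'
from h import *
t=cv2.imread("pics/top0.png")
_,st,m=blob(t,[10,20,140],[30,140,255],(430,222,506,276));bx=cv2.boxPoints(cv2.minAreaRect(cv2.findNonZero(m)));print(bx,np.array([onz("top",*q,.04) for q in bx]).round(3))
print("black",onz("top",486,251.5,.063),onz("scene",154.1,267.9,.063))
sc=[(52,91),(632,24),(666,281),(76,346)]
W=np.array([onz("top",240+(x-2)/4.9,195+(y-2)/4.9,.014) for x,y in sc]);print(W.round(4))
for e in(W[0]-W[1],W[3]-W[2]):print(np.degrees(np.arctan2(-e[0],e[1])))
print("hole",onz("top",240+378/4.9,195+205/4.9,.061))
st=env.state();print(st["time_s"],st["tcp_pos"],st["eef_rot"],st["qpos"])
E
```

```text
[[433.5668  258.99277]
 [440.43503 227.39891]
 [500.1354  240.37726]
 [493.26718 271.97113]] [[ 0.494 -0.245  0.04 ]
 [ 0.568 -0.265  0.04 ]
 [ 0.533 -0.403  0.04 ]
 [ 0.46  -0.381  0.04 ]]
black [ 0.50592338 -0.3592244   0.063     ] [ 0.50506888 -0.35836494  0.063     ]
[[ 0.619   0.1867  0.014 ]
 [ 0.6452 -0.1023  0.014 ]
 [ 0.5164 -0.1138  0.014 ]
 [ 0.4918  0.1755  0.014 ]]
5.173004324576967
4.856282404946261
hole [0.54997257 0.02490288 0.061     ]
1.1 [0.50048247 0.2493318  0.2311308 ] [-1.79983375e+02  3.03319308e-04  1.16411614e+02] [-39.91839857  29.26155598  15.92398376 102.0194683  -10.06404489
  50.11963465   6.96477802]
```

Request:
carry_out:
  increments:
    - {"rx": 0,"ry": 0,"rz": -6.7,"tx": 20,"ty": -545,"tz": -30,"fingers": 60}
    - {"rx": 0,"ry": 0,"rz": -6.7,"tx": 20,"ty": -545,"tz": -30,"fingers": 60}
    - {"rx": 0,"ry": 0,"rz": -6.7,"tx": 20,"ty": -545,"tz": -30,"fingers": 60}
    - {"rx": 0,"ry": 0,"rz": -6.7,"tx": 20,"ty": -545,"tz": -30,"fingers": 60}
    - {"rx": 0,"ry": 0,"rz": -6.7,"tx": 20,"ty": -545,"tz": -30,"fingers": 60}
    - {"rx": 0,"ry": 0,"rz": -6.7,"tx": 20,"ty": -545,"tz": -30,"fingers": 60}
    - {"rx": 0,"ry": 0,"rz": -6.7,"tx": 20,"ty": -545,"tz": -30,"fingers": 60}
    - {"rx": 0,"ry": 0,"rz": -6.7,"tx": 20,"ty": -545,"tz": -30,"fingers": 60}

```text
time_s: 2.1
tcp_pos: [0.5177, -0.2494, 0.2034]
eef_rot: [-180.0, -0.0, 76.2]
force: [1.0, -0.2, -0.4]
gripper_width: 0.597
grip_force: 0.0
```

Request:
carry_out:
  increments:
    - {"rx": 0,"ry": 0,"rz": 0,"tx": 3,"ty": -46,"tz": 0,"fingers": 60}
    - {"rx": 0,"ry": 0,"rz": 0,"tx": 3,"ty": -46,"tz": -20,"fingers": 60}
    - {"rx": 0,"ry": 0,"rz": 0,"tx": 3,"ty": -46,"tz": -50,"fingers": 60}
    - {"rx": 0,"ry": 0,"rz": 0,"tx": 3,"ty": -46,"tz": -83,"fingers": 60}
    - {"rx": 0,"ry": 0,"rz": 0,"tx": 3,"ty": -46,"tz": -83,"fingers": 60}
    - {"rx": 0,"ry": 0,"rz": 0,"tx": 3,"ty": -46,"tz": -83,"fingers": 60}
    - {"rx": 0,"ry": 0,"rz": 0,"tx": 3,"ty": -46,"tz": -83,"fingers": 60}
    - {"rx": 0,"ry": 0,"rz": 0,"tx": 3,"ty": -46,"tz": -83,"fingers": 60}

```text
time_s: 3.1
tcp_pos: [0.5214, -0.294, 0.122]
eef_rot: [179.9, 0.0, 76.2]
force: [0.1, -0.8, 0.3]
gripper_width: 0.597
grip_force: 0.0
```

```bash
python3 - <<'E'
from h import *
s=env.capture("scene");t=env.capture("top")
print(env.state()["tcp_pos"])
c=np.hstack([cv2.resize(s[190:315,120:250],(400,385),interpolation=3),cv2.resize(t[195:295,400:504],(400,385),interpolation=3)]);cv2.imwrite("pics/c2.png",c)
p=env.state()["tcp_pos"]
print(proj("scene",p),proj("top",p))
E
```

```text
[ 0.52113955 -0.29383735  0.12151598]
(np.float64(179.46164276003094), np.float64(246.36725115951936)) (np.float64(464.8964625902179), np.float64(242.35045717560644))
```

View pics/c2.png

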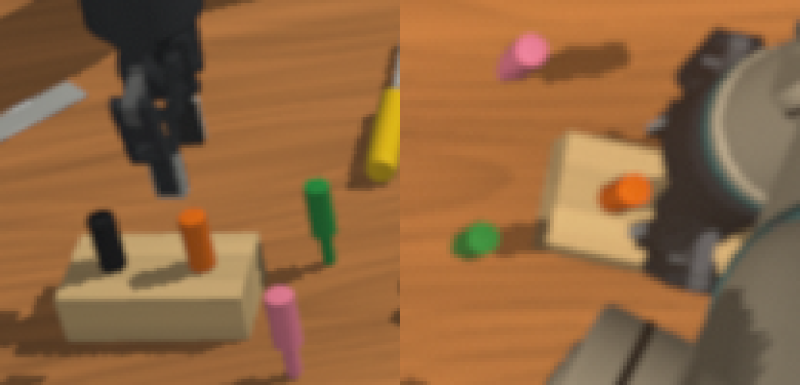

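```bash
python3 - <<'E'
from h import *
p=env.state()["tcp_pos"];a=np.radians(76.2);d=np.array([np.sin(a),-np.cos(a),0])
for k in(-.026,-.035,.026,.035):
  for dz in(.005,.02):
    q=p+k*d+[0,0,dz];print(k,dz,np.round(proj("scene",q),1),np.round(proj("top",q),1))
for z in(.2,.25):print(z,proj("top",[p[0],p[1],z]))
E
```

```text
-0.026 0.005 [181.6 237. ] [463.5 253.8]
-0.026 0.02 [180.3 231.4] [465.8 253.1]
-0.035 0.005 [182.5 234.4] [462.8 257.9]
-0.035 0.02 [181.2 228.8] [465.  257.3]
0.026 0.005 [176.3 252.3] [467.7 230.4]
0.026 0.02 [174.9 246.6] [470.  229.3]
0.035 0.005 [175.4 255.1] [468.4 226.3]
0.035 0.02 [173.9 249.4] [470.7 225.2]
0.2 (np.float64(477.403843436061), np.float64(237.3137938586643))
0.25 (np.float64(486.5761305575661), np.float64(233.62015706557827))
```

Request:
carry_out:
  increments:
    - {"rx": 0,"ry": 0,"rz": 0,"tx": 0,"ty": -3,"tz": -12,"fingers": 60}
    - {"rx": 0,"ry": 0,"rz": 0,"tx": 0,"ty": -3,"tz": -30,"fingers": 60}
    - {"rx": 0,"ry": 0,"rz": 0,"tx": 0,"ty": -3,"tz": -50,"fingers": 60}
    - {"rx": 0,"ry": 0,"rz": 0,"tx": 0,"ty": -3,"tz": -70,"fingers": 60}
    - {"rx": 0,"ry": 0,"rz": 0,"tx": 0,"ty": -3,"tz": -70,"fingers": 60}
    - {"rx": 0,"ry": 0,"rz": 0,"tx": 0,"ty": -3,"tz": -70,"fingers": 10}
    - {"rx": 0,"ry": 0,"rz": 0,"tx": 0,"ty": -3,"tz": -70,"fingers": 10}
    - {"rx": 0,"ry": 0,"rz": 0,"tx": 0,"ty": -3,"tz": -70,"fingers": 10}

```text
time_s: 4.2
tcp_pos: [0.5217, -0.2972, 0.0516]
eef_rot: [179.9, 0.0, 76.2]
force: [2.0, -0.5, 1.0]
gripper_width: 0.217
grip_force: 58.5
```

Request:
carry_out:
  increments:
    - {"rx": 0,"ry": 0,"rz": 0,"tx": 0,"ty": 0,"tz": 0,"fingers": 10}
    - {"rx": 0,"ry": 0,"rz": 0,"tx": 0,"ty": 0,"tz": 0,"fingers": 10}
    - {"rx": 0,"ry": 0,"rz": 0,"tx": 0,"ty": 0,"tz": 0,"fingers": 10}
    - {"rx": 0,"ry": 0,"rz": 0,"tx": 0,"ty": 0,"tz": 0,"fingers": 10}
    - {"rx": 0,"ry": 0,"rz": 0,"tx": 0,"ty": 0,"tz": 0,"fingers": 10}
    - {"rx": 0,"ry": 0,"rz": 0,"tx": 0,"ty": 0,"tz": 0,"fingers": 10}
    - {"rx": 0,"ry": 0,"rz": 0,"tx": 0,"ty": 0,"tz": 0,"fingers": 10}
    - {"rx": 0,"ry": 0,"rz": 0,"tx": 0,"ty": 0,"tz": 0,"fingers": 10}

```text
time_s: 5.2
tcp_pos: [0.5216, -0.2972, 0.0515]
eef_rot: [179.9, 0.0, 76.2]
force: [1.4, -0.1, 5.6]
gripper_width: 0.215
grip_force: 59.0
```

Request:
carry_out:
  increments:
    - {"rx": 0,"ry": 0,"rz": 0,"tx": 0,"ty": 0,"tz": 20,"fingers": 10}
    - {"rx": 0,"ry": 0,"rz": 0,"tx": 0,"ty": 0,"tz": 50,"fingers": 10}
    - {"rx": 0,"ry": 0,"rz": 0,"tx": 0,"ty": 0,"tz": 90,"fingers": 10}
    - {"rx": 0,"ry": 0,"rz": 0,"tx": 0,"ty": 10,"tz": 130,"fingers": 10}
    - {"rx": 0,"ry": 0,"rz": 1,"tx": 6,"ty": 60,"tz": 130,"fingers": 10}
    - {"rx": 0,"ry": 0,"rz": 2,"tx": 11,"ty": 110,"tz": 130,"fingers": 10}
    - {"rx": 0,"ry": 0,"rz": 3.1,"tx": 15,"ty": 160,"tz": 130,"fingers": 10}
    - {"rx": 0,"ry": 0,"rz": 3.1,"tx": 18,"ty": 210,"tz": 130,"fingers": 10}

```text
time_s: 6.2
tcp_pos: [0.5372, -0.0849, 0.1801]
eef_rot: [-179.8, -0.1, 94.9]
force: [0.1, -0.4, -0.6]
gripper_width: 0.212
grip_force: 59.5
```

Request:
carry_out:
  increments:
    - {"rx": 0,"ry": 0,"rz": 0,"tx": 4,"ty": 40,"tz": 0,"fingers": 10}
    - {"rx": 0,"ry": 0,"rz": 0,"tx": 8,"ty": 80,"tz": 0,"fingers": 10}
    - {"rx": 0,"ry": 0,"rz": 0,"tx": 10,"ty": 112,"tz": 0,"fingers": 10}
    - {"rx": 0,"ry": 0,"rz": 0,"tx": 10,"ty": 112,"tz": -20,"fingers": 10}
    - {"rx": 0,"ry": 0,"rz": 0,"tx": 10,"ty": 112,"tz": -45,"fingers": 10}
    - {"rx": 0,"ry": 0,"rz": 0,"tx": 10,"ty": 112,"tz": -55,"fingers": 10}
    - {"rx": 0,"ry": 0,"rz": 0,"tx": 10,"ty": 112,"tz": -55,"fingers": 10}
    - {"rx": 0,"ry": 0,"rz": 0,"tx": 10,"ty": 112,"tz": -55,"fingers": 10}

```text
time_s: 7.2
tcp_pos: [0.5491, 0.025, 0.1264]
eef_rot: [180.0, 0.0, 94.8]
force: [-0.3, 0.6, -0.3]
gripper_width: 0.22
grip_force: 59.5
```

```bash
python3 - <<'E'
from h import *
s=env.capture("scene");t=env.capture("top")
cv2.imwrite("pics/s3r.png",s);cv2.imwrite("pics/t3r.png",t)
p=env.state()["tcp_pos"];print(p,env.state()["eef_rot"],env.state()["gripper_width"])
# expected pin points: head centre offset above tcp = .063-.0515
for n in("scene","top"):
  for nm,dz in(("tip",.0115-.053),("shank top",.0115-.023),("tcp",0)): print(n,nm,np.round(proj(n,p+[0,0,dz]),1))
  print(n,"hole",np.round(proj(n,[.5495,.0247,.062]),1))
c=np.hstack([cv2.resize(s[205:285,270:370],(500,400),interpolation=3),cv2.resize(t[195:275,290:350],(300,400),interpolation=3)]);cv2.imwrite("pics/c3.png",c)
E
```

```text
[0.54930227 0.02512708 0.12663921] [ 1.79921645e+02 -4.30813108e-03  9.48167848e+01] 0.2197226292760716
scene tip [329.9 243.1]
scene shank top [329.7 232.3]
scene tcp [329.6 228. ]
scene hole [329.9 251.3]
top tip [316.9 235.6]
top shank top [316.8 233.7]
top tcp [316.8 232.9]
top hole [317.2 237. ]
```

View pics/c3.png

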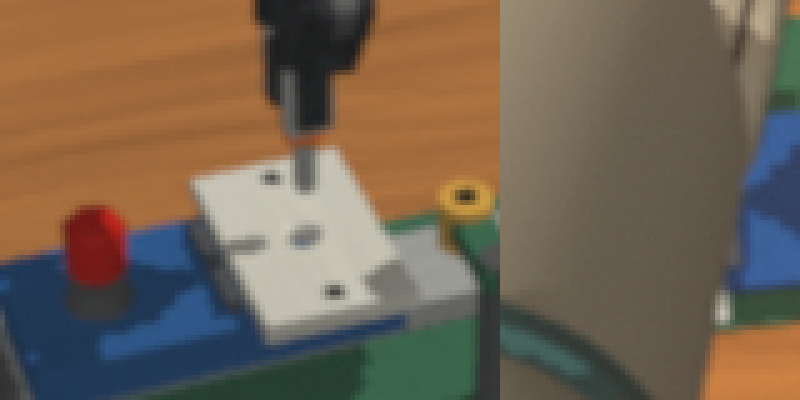

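Pin tip at crop (305,187) = scene (331,242.4), hole at crop (305,236) = (331,252.2): well aligned in y. The scene view hints at an offset of a few mm in x, so I'll measure that more finely.

```bash
python3 - <<'E'
from h import *
s0=cv2.imread("pics/scene0.png");s=cv2.imread("pics/s3r.png")
print("pin predicted in rack",np.round(proj("scene",[.5217,-.2972,.063]),1),"obs 183.5 266.3", np.round(proj("top",[.5217,-.2972,.063]),1),"obs 458.3 244.8")
print("knob", np.round(proj("scene",[.5575,-.070,.082]),1),"obs 288.6 253.3")
print("corners pred",[np.round(proj("scene",[.5495+x*.9962-y*.0872,.0247+x*.0872+y*.9962,.062]),1).tolist() for x in(-.055,.055) for y in(-.035,.035)])
g=cv2.cvtColor(s,cv2.COLOR_BGR2GRAY);print(g[236:258,322:342])
c=cv2.resize(s[225:280,300:365],None,fx=11,fy=10.9,interpolation=0);cv2.imwrite("pics/c4.png",c)
E
```

```text
pin predicted in rack [183.  267.9] obs 183.5 266.3 [458.3 245.3] obs 458.3 244.8
knob [288.4 253.7] obs 288.6 253.3
corners pred [[307.7, 240.5], [336.3, 234.1], [322.9, 270.0], [353.4, 262.7]]
[[124 129 133 137 145 149 128  99  93  97 116 158 186 193 193 179 151 126
  120 120]
 [154 161 165 173 183 182 153 106  92  96 117 161 190 194 194 188 166 135
  119 117]
 [185 179 178 187 196 191 158 107  92  96 117 160 189 194 194 193 178 153
  128 117]
 [176 151 140 161 186 190 157 108  92  96 116 160 189 194 193 193 190 173
  147 124]
 [147 100  84 120 167 187 159 110  92  95 116 159 188 194 193 193 193 185
  162 136]
 [163 129 119 136 171 188 163 118  95  96 118 160 189 193 193 193 194 191
  178 151]
 [190 185 182 184 190 194 176 140 108 107 135 170 190 193 194 193 193 193
  188 166]
 [195 196 196 196 195 195 190 170 147 146 168 186 193 193 193 193 192 193
  192 180]
 [194 195 195 195 194 195 196 193 188 188 191 194 194 193 193 193 194 193
  193 190]
 [194 194 194 195 193 193 195 196 197 198 196 195 194 192 193 193 193 193
  193 192]
 [193 194 194 195 194 194 194 195 197 197 196 196 195 1
[... 265 characters left out ...]
 192 193
  193 193]
 [192 193 193 194 200 201 189 171 157 150 149 160 180 193 194 193 192 192
  193 193]
 [185 191 192 194 198 190 165 140 130 125 123 135 168 190 195 193 192 191
  192 193]
 [161 181 192 193 192 176 143 120 114 115 119 138 171 191 195 193 192 191
  192 192]
 [135 166 188 192 190 175 147 121 112 120 137 162 184 195 195 194 193 192
  191 192]
 [147 170 189 192 191 186 174 157 149 157 173 187 194 197 195 194 193 192
  190 190]
 [180 188 192 193 193 191 189 187 186 187 190 192 195 195 196 195 193 192
  191 191]
 [192 193 191 192 191 191 191 192 193 193 192 192 193 195 196 195 194 193
  191 191]
 [192 192 190 191 191 191 190 190 191 192 192 192 192 194 195 196 195 194
  191 191]]
```

View pics/c4.png

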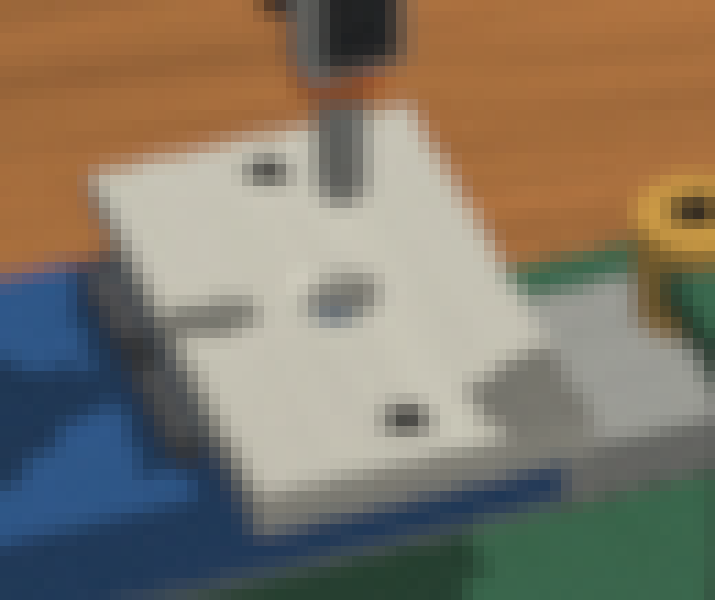

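Tip and hole agree in columns (about 330.8). Rows suggest the hole is a little towards +x, so I shift 1.5 mm and feel my way down.

Request:
carry_out:
  increments:
    - {"rx": 0,"ry": 0,"rz": 0,"tx": 1.5,"ty": 0,"tz": -6,"fingers": 10}
    - {"rx": 0,"ry": 0,"rz": 0,"tx": 1.5,"ty": 0,"tz": -12,"fingers": 10}
    - {"rx": 0,"ry": 0,"rz": 0,"tx": 1.5,"ty": 0,"tz": -18,"fingers": 10}
    - {"rx": 0,"ry": 0,"rz": 0,"tx": 1.5,"ty": 0,"tz": -21,"fingers": 10}
    - {"rx": 0,"ry": 0,"rz": 0,"tx": 1.5,"ty": 0,"tz": -23,"fingers": 10}
    - {"rx": 0,"ry": 0,"rz": 0,"tx": 1.5,"ty": 0,"tz": -25,"fingers": 10}
    - {"rx": 0,"ry": 0,"rz": 0,"tx": 1.5,"ty": 0,"tz": -26,"fingers": 10}
    - {"rx": 0,"ry": 0,"rz": 0,"tx": 1.5,"ty": 0,"tz": -27,"fingers": 10}

```text
time_s: 8.3
tcp_pos: [0.5508, 0.0247, 0.0991]
eef_rot: [179.9, 0.0, 94.8]
force: [0.1, -1.7, 0.1]
gripper_width: 0.219
grip_force: 59.6
```

Request:
carry_out:
  increments:
    - {"rx": 0,"ry": 0,"rz": 0,"tx": 0,"ty": 0,"tz": -1,"fingers": 10}
    - {"rx": 0,"ry": 0,"rz": 0,"tx": 0,"ty": 0,"tz": -2,"fingers": 10}
    - {"rx": 0,"ry": 0,"rz": 0,"tx": 0,"ty": 0,"tz": -3,"fingers": 10}
    - {"rx": 0,"ry": 0,"rz": 0,"tx": 0,"ty": 0,"tz": -4,"fingers": 10}
    - {"rx": 0,"ry": 0,"rz": 0,"tx": 0,"ty": 0,"tz": -5,"fingers": 10}
    - {"rx": 0,"ry": 0,"rz": 0,"tx": 0,"ty": 0,"tz": -6,"fingers": 10}
    - {"rx": 0,"ry": 0,"rz": 0,"tx": 0,"ty": 0,"tz": -6,"fingers": 10}
    - {"rx": 0,"ry": 0,"rz": 0,"tx": 0,"ty": 0,"tz": -6,"fingers": 10}

```text
time_s: 9.3
tcp_pos: [0.5505, 0.0253, 0.0928]
eef_rot: [180.0, 0.0, 94.8]
force: [2.2, -2.7, -1.2]
gripper_width: 0.215
grip_force: 59.6
```

Request:
carry_out:
  increments:
    - {"rx": 0,"ry": 0,"rz": 0,"tx": 0.5,"ty": -0.5,"tz": -2,"fingers": 10}
    - {"rx": 0,"ry": 0,"rz": 0,"tx": 0.5,"ty": -0.5,"tz": -5,"fingers": 10}
    - {"rx": 0,"ry": 0,"rz": 0,"tx": 0.5,"ty": -0.5,"tz": -8,"fingers": 10}
    - {"rx": 0,"ry": 0,"rz": 0,"tx": 0.5,"ty": -0.5,"tz": -11,"fingers": 10}
    - {"rx": 0,"ry": 0,"rz": 0,"tx": 0.5,"ty": -0.5,"tz": -14,"fingers": 10}
    - {"rx": 0,"ry": 0,"rz": 0,"tx": 0.5,"ty": -0.5,"tz": -16,"fingers": 10}
    - {"rx": 0,"ry": 0,"rz": 0,"tx": 0.5,"ty": -0.5,"tz": -16,"fingers": 10}
    - {"rx": 0,"ry": 0,"rz": 0,"tx": 0.5,"ty": -0.5,"tz": -16,"fingers": 10}

```text
time_s: 10.3
tcp_pos: [0.5505, 0.0249, 0.0767]
eef_rot: [-180.0, -0.0, 94.8]
force: [1.0, -1.8, -1.8]
gripper_width: 0.213
grip_force: 59.6
```

Request:
carry_out:
  increments:
    - {"rx": 0,"ry": 0,"rz": 0,"tx": 0,"ty": 0,"tz": -1,"fingers": 10}
    - {"rx": 0,"ry": 0,"rz": 0,"tx": 0,"ty": 0,"tz": -2,"fingers": 10}
    - {"rx": 0,"ry": 0,"rz": 0,"tx": 0,"ty": 0,"tz": -2.5,"fingers": 10}
    - {"rx": 0,"ry": 0,"rz": 0,"tx": 0,"ty": 0,"tz": -3,"fingers": 10}
    - {"rx": 0,"ry": 0,"rz": 0,"tx": 0,"ty": 0,"tz": -3.5,"fingers": 10}
    - {"rx": 0,"ry": 0,"rz": 0,"tx": 0,"ty": 0,"tz": -4,"fingers": 10}
    - {"rx": 0,"ry": 0,"rz": 0,"tx": 0,"ty": 0,"tz": -4,"fingers": 10}
    - {"rx": 0,"ry": 0,"rz": 0,"tx": 0,"ty": 0,"tz": -4,"fingers": 10}

```text
time_s: 11.3
tcp_pos: [0.5508, 0.0249, 0.0734]
eef_rot: [180.0, -0.0, 94.8]
force: [-1.5, 0.1, 5.5]
gripper_width: 0.215
grip_force: 60.3
```

Request:
carry_out:
  increments:
    - {"rx": 0,"ry": 0,"rz": 0,"tx": 0,"ty": 0,"tz": -1,"fingers": 10}
    - {"rx": 0,"ry": 0,"rz": 0,"tx": 0,"ty": 0,"tz": -1,"fingers": 10}
    - {"rx": 0,"ry": 0,"rz": 0,"tx": 0,"ty": 0,"tz": -1,"fingers": 45}
    - {"rx": 0,"ry": 0,"rz": 0,"tx": 0,"ty": 0,"tz": -1,"fingers": 60}
    - {"rx": 0,"ry": 0,"rz": 0,"tx": 0,"ty": 0,"tz": 0,"fingers": 60}
    - {"rx": 0,"ry": 0,"rz": 0,"tx": 0,"ty": 0,"tz": 0,"fingers": 60}
    - {"rx": 0,"ry": 0,"rz": 0,"tx": 0,"ty": 0,"tz": 5,"fingers": 60}
    - {"rx": 0,"ry": 0,"rz": 0,"tx": 0,"ty": 0,"tz": 15,"fingers": 60}

```text
time_s: 12.3
tcp_pos: [0.5505, 0.0247, 0.0881]
eef_rot: [-180.0, -0.0, 94.8]
force: [-0.1, -0.2, 0.6]
gripper_width: 0.603
grip_force: 0.0
```

Request:
carry_out:
  increments:
    - {"rx": 0,"ry": 0,"rz": 0,"tx": 0,"ty": 0,"tz": 20,"fingers": 60}
    - {"rx": 0,"ry": 0,"rz": 0,"tx": 0,"ty": 0,"tz": 55,"fingers": 60}
    - {"rx": 0,"ry": 0,"rz": 0,"tx": 4,"ty": -45,"tz": 60,"fingers": 60}
    - {"rx": 0,"ry": 0,"rz": 0,"tx": 8,"ty": -95,"tz": 60,"fingers": 60}
    - {"rx": 0,"ry": 0,"rz": 0,"tx": 8,"ty": -95,"tz": 45,"fingers": 60}
    - {"rx": 0,"ry": 0,"rz": 0,"tx": 8,"ty": -95,"tz": 30,"fingers": 60}
    - {"rx": 0,"ry": 0,"rz": 0,"tx": 8,"ty": -95,"tz": 30,"fingers": 60}
    - {"rx": 0,"ry": 0,"rz": 0,"tx": 8,"ty": -95,"tz": 30,"fingers": 60}

```text
time_s: 13.3
tcp_pos: [0.5589, -0.069, 0.1178]
eef_rot: [-180.0, -0.0, 94.9]
force: [-0.3, -0.0, 0.5]
gripper_width: 0.601
grip_force: 0.0
```

```bash
python3 - <<'E'
from h import *
s=env.capture("scene")
p=env.state()["tcp_pos"];print(p,env.state()["eef_rot"],env.state()["time_s"])
O=([4,170,120],[16,255,255])
a=blob(s,*O,(310,215,345,262));print("pin",a[:2],"pred home",proj("scene",[.5505,.0249,.085]))
print("tcp",proj("scene",p),"knob",proj("scene",[.5587,-.0697,.082]))
cv2.imwrite("pics/c5.png",cv2.resize(s[205:285,255:375],(780,520),interpolation=3))
E
```

```text
[ 0.55907374 -0.06928426  0.11803424] [ 1.79981902e+02 -1.42438742e-02  9.49142374e+01] 13.35
pin (array([330.39393939, 241.25      ]), array([326, 232,   9,  21, 132], dtype=int32)) pred home (np.float64(329.9259791107877), np.float64(243.49832793751088))
tcp (np.float64(287.79802977527714), np.float64(240.94850339792717)) knob (np.float64(288.65770554362996), np.float64(253.97120419996594))
```

View pics/c5.png

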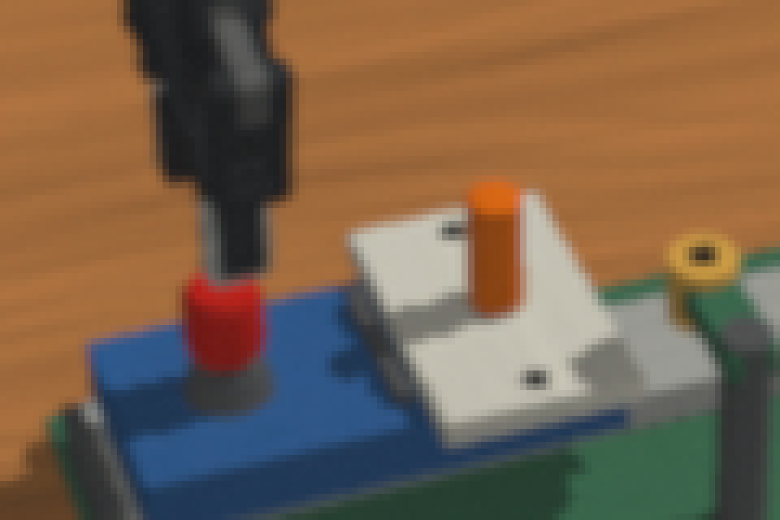

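Request:
carry_out:
  increments:
    - {"rx": 0,"ry": 0,"rz": 0,"tx": 0,"ty": -0.5,"tz": -15,"fingers": 60}
    - {"rx": 0,"ry": 0,"rz": 0,"tx": 0,"ty": -0.5,"tz": -30,"fingers": 60}
    - {"rx": 0,"ry": 0,"rz": 0,"tx": 0,"ty": -0.5,"tz": -45,"fingers": 60}
    - {"rx": 0,"ry": 0,"rz": 0,"tx": 0,"ty": -0.5,"tz": -53,"fingers": 60}
    - {"rx": 0,"ry": 0,"rz": 0,"tx": 0,"ty": -0.5,"tz": -53,"fingers": 60}
    - {"rx": 0,"ry": 0,"rz": 0,"tx": 0,"ty": -0.5,"tz": -53,"fingers": 15}
    - {"rx": 0,"ry": 0,"rz": 0,"tx": 0,"ty": -0.5,"tz": -53,"fingers": 15}
    - {"rx": 0,"ry": 0,"rz": 0,"tx": 0,"ty": -0.5,"tz": -53,"fingers": 15}

```text
time_s: 14.35
tcp_pos: [0.56, -0.0709, 0.0656]
eef_rot: [179.9, 0.0, 94.8]
force: [1.8, 0.7, 3.8]
gripper_width: 0.302
grip_force: 59.0
```

Request:
carry_out:
  increments:
    - {"rx": 0,"ry": 0,"rz": 0,"tx": 0,"ty": 0,"tz": 0,"fingers": 15}
    - {"rx": 0,"ry": 0,"rz": 0,"tx": 0,"ty": 0,"tz": 0,"fingers": 15}
    - {"rx": 0,"ry": 0,"rz": 0,"tx": 0,"ty": 0,"tz": 0,"fingers": 15}
    - {"rx": 0,"ry": 0,"rz": 0,"tx": 0,"ty": 0,"tz": 0,"fingers": 15}
    - {"rx": 0,"ry": 0,"rz": 0,"tx": 0,"ty": 0,"tz": 0,"fingers": 15}
    - {"rx": 0,"ry": 0,"rz": 0,"tx": 0,"ty": 0,"tz": 0,"fingers": 15}
    - {"rx": 0,"ry": 0,"rz": 0,"tx": 0,"ty": 0,"tz": 0,"fingers": 15}
    - {"rx": 0,"ry": 0,"rz": 0,"tx": 0,"ty": 0,"tz": 0,"fingers": 15}

```text
time_s: 15.35
tcp_pos: [0.5599, -0.0708, 0.0656]
eef_rot: [179.9, 0.0, 94.8]
force: [3.2, 0.8, 5.2]
gripper_width: 0.303
grip_force: 59.4
```

Request:
carry_out:
  increments:
    - {"rx": 0,"ry": 0,"rz": 0,"tx": 0,"ty": 0,"tz": 3,"fingers": 15}
    - {"rx": 0,"ry": 0,"rz": 0,"tx": 0,"ty": 0,"tz": 6,"fingers": 15}
    - {"rx": 0,"ry": 0,"rz": 0,"tx": 0,"ty": 0,"tz": 9,"fingers": 15}
    - {"rx": 0,"ry": 0,"rz": 0,"tx": 0,"ty": 0,"tz": 11,"fingers": 15}
    - {"rx": 0,"ry": 0,"rz": 0,"tx": 0,"ty": 0,"tz": 13,"fingers": 15}
    - {"rx": 0,"ry": 0,"rz": 0,"tx": 0,"ty": 0,"tz": 13,"fingers": 15}
    - {"rx": 0,"ry": 0,"rz": 0,"tx": 0,"ty": 0,"tz": 13,"fingers": 15}
    - {"rx": 0,"ry": 0,"rz": 0,"tx": 0,"ty": 0,"tz": 13,"fingers": 15}

```text
time_s: 16.35
tcp_pos: [0.5598, -0.0708, 0.0771]
eef_rot: [179.9, 0.1, 94.8]
force: [5.9, -0.0, -8.2]
gripper_width: 0.302
grip_force: 59.4
```

Request:
carry_out:
  increments:
    - {"rx": 0,"ry": 0,"rz": 0,"tx": 0,"ty": 4,"tz": 0.5,"fingers": 15}
    - {"rx": 0,"ry": 0,"rz": 0,"tx": -0.6,"ty": 12,"tz": 0.5,"fingers": 15}
    - {"rx": 0,"ry": 0,"rz": 0,"tx": -1.4,"ty": 21,"tz": 0.5,"fingers": 15}
    - {"rx": 0,"ry": 0,"rz": 0,"tx": -2.3,"ty": 30,"tz": 0.5,"fingers": 15}
    - {"rx": 0,"ry": 0,"rz": 0,"tx": -3.1,"ty": 39,"tz": 0.5,"fingers": 15}
    - {"rx": 0,"ry": 0,"rz": 0,"tx": -3.9,"ty": 47,"tz": 0.5,"fingers": 15}
    - {"rx": 0,"ry": 0,"rz": 0,"tx": -4.4,"ty": 52,"tz": 0.5,"fingers": 15}
    - {"rx": 0,"ry": 0,"rz": 0,"tx": -4.4,"ty": 52,"tz": 0.5,"fingers": 15}

```text
time_s: 17.35
tcp_pos: [0.5553, -0.0189, 0.0776]
eef_rot: [179.9, 0.1, 94.8]
force: [5.8, 0.3, -8.4]
gripper_width: 0.305
grip_force: 59.4
```

```bash
python3 - <<'E'
from h import *
s=env.capture("scene");st=env.state();print(st["tcp_pos"],st["eef_rot"],st["force"])
a=blob(s,[4,170,120],[16,255,255],(310,205,385,262));print("pin",a[:2],"pred",proj("scene",np.array([.5505,.0249,.085])+[-.0044,.052,0]))
E
```

```text
[ 0.55529343 -0.01890417  0.07758188] [1.79920621e+02 6.33632785e-02 9.48375419e+01] [ 6.67819476  0.01754402 -7.48573371]
pin (array([352.54411765, 236.41911765]), array([348, 227,   9,  21, 136], dtype=int32)) pred (np.float64(351.9933443374579), np.float64(238.5129319670906))
```

Request:
carry_out:
  increments:
    - {"rx": 0,"ry": 0,"rz": 0,"tx": 0,"ty": 0.5,"tz": -1,"fingers": 15}
    - {"rx": 0,"ry": 0,"rz": 0,"tx": -0.1,"ty": 1,"tz": -2,"fingers": 15}
    - {"rx": 0,"ry": 0,"rz": 0,"tx": -0.2,"ty": 2,"tz": -3,"fingers": 15}
    - {"rx": 0,"ry": 0,"rz": 0,"tx": -0.3,"ty": 3,"tz": -4,"fingers": 15}
    - {"rx": 0,"ry": 0,"rz": 0,"tx": -0.4,"ty": 4,"tz": -4.5,"fingers": 15}
    - {"rx": 0,"ry": 0,"rz": 0,"tx": -0.4,"ty": 4.5,"tz": -4.5,"fingers": 15}
    - {"rx": 0,"ry": 0,"rz": 0,"tx": -0.4,"ty": 5,"tz": -4.5,"fingers": 15}
    - {"rx": 0,"ry": 0,"rz": 0,"tx": -0.4,"ty": 5,"tz": -4.5,"fingers": 15}

```text
time_s: 18.4
tcp_pos: [0.5549, -0.015, 0.0734]
eef_rot: [179.9, 0.1, 94.8]
force: [6.1, -1.8, -6.8]
gripper_width: 0.308
grip_force: 59.6
```

Request:
carry_out:
  increments:
    - {"rx": 0,"ry": 0,"rz": 0,"tx": 0,"ty": 0,"tz": -1,"fingers": 15}
    - {"rx": 0,"ry": 0,"rz": 0,"tx": -0.1,"ty": 0.5,"tz": -2,"fingers": 15}
    - {"rx": 0,"ry": 0,"rz": 0,"tx": -0.1,"ty": 1,"tz": -2,"fingers": 15}
    - {"rx": 0,"ry": 0,"rz": 0,"tx": -0.2,"ty": 1.4,"tz": -2,"fingers": 15}
    - {"rx": 0,"ry": 0,"rz": 0,"tx": -0.2,"ty": 1.8,"tz": -2,"fingers": 15}
    - {"rx": 0,"ry": 0,"rz": 0,"tx": -0.2,"ty": 2.2,"tz": -2,"fingers": 15}
    - {"rx": 0,"ry": 0,"rz": 0,"tx": -0.2,"ty": 2.5,"tz": -2,"fingers": 15}
    - {"rx": 0,"ry": 0,"rz": 0,"tx": -0.2,"ty": 2.5,"tz": -2,"fingers": 15}

```text
time_s: 19.4
tcp_pos: [0.5548, -0.0126, 0.0714]
eef_rot: [179.9, 0.1, 94.8]
force: [5.6, -3.7, -6.6]
gripper_width: 0.31
grip_force: 59.6
```

Request:
carry_out:
  increments:
    - {"rx": 0,"ry": 0,"rz": 0,"tx": 0,"ty": 0.2,"tz": -0.5,"fingers": 15}
    - {"rx": 0,"ry": 0,"rz": 0,"tx": 0,"ty": 0.4,"tz": -1,"fingers": 15}
    - {"rx": 0,"ry": 0,"rz": 0,"tx": 0,"ty": 0.6,"tz": -1.5,"fingers": 15}
    - {"rx": 0,"ry": 0,"rz": 0,"tx": 0,"ty": 0.6,"tz": -2,"fingers": 15}
    - {"rx": 0,"ry": 0,"rz": 0,"tx": 0,"ty": 0.6,"tz": -2.5,"fingers": 15}
    - {"rx": 0,"ry": 0,"rz": 0,"tx": 0,"ty": 0.6,"tz": -3,"fingers": 15}
    - {"rx": 0,"ry": 0,"rz": 0,"tx": 0,"ty": 0.6,"tz": -3,"fingers": 15}
    - {"rx": 0,"ry": 0,"rz": 0,"tx": 0,"ty": 0.6,"tz": -3,"fingers": 15}

```text
time_s: 20.4
tcp_pos: [0.5548, -0.0121, 0.0684]
eef_rot: [179.9, 0.1, 94.8]
force: [4.8, -2.1, -6.4]
gripper_width: 0.308
grip_force: 59.6
```

Request:
carry_out:
  increments:
    - {"rx": 0,"ry": 0,"rz": 0,"tx": 0,"ty": 0,"tz": -0.5,"fingers": 15}
    - {"rx": 0,"ry": 0,"rz": 0,"tx": 0,"ty": 0,"tz": -1,"fingers": 15}
    - {"rx": 0,"ry": 0,"rz": 0,"tx": 0,"ty": 0,"tz": -1.5,"fingers": 15}
    - {"rx": 0,"ry": 0,"rz": 0,"tx": 0,"ty": 0,"tz": -2,"fingers": 15}
    - {"rx": 0,"ry": 0,"rz": 0,"tx": 0,"ty": 0,"tz": -2.5,"fingers": 15}
    - {"rx": 0,"ry": 0,"rz": 0,"tx": 0,"ty": 0,"tz": -3,"fingers": 15}
    - {"rx": 0,"ry": 0,"rz": 0,"tx": 0,"ty": 0,"tz": -3,"fingers": 15}
    - {"rx": 0,"ry": 0,"rz": 0,"tx": 0,"ty": 0,"tz": -3,"fingers": 15}

```text
time_s: 21.4
tcp_pos: [0.5547, -0.012, 0.0657]
eef_rot: [179.9, 0.1, 94.8]
force: [5.3, -2.9, -3.3]
gripper_width: 0.305
grip_force: 60.0
```

```bash
python3 - <<'E'
from h import *
s=env.capture("scene");st=env.state();p=st["tcp_pos"];print(p,st["force"])
a=blob(s,[4,170,120],[16,255,255],(310,205,385,262));print("pin",a[:2])
a=blob(s,[0,190,100],[4,255,255],(280,220,350,270));print("knob",a[:2],"pred if down",proj("scene",[p[0]-.001,p[1]+.0005,.082]), "start obs 288.56 253.34 bbox 283 247 12 14, pred then",proj("scene",[.5588,-.0703,.082]))
cv2.imwrite("pics/c6.png",cv2.resize(s[195:285,265:385],(780,585),interpolation=3))
E
```

```text
[ 0.55474237 -0.01201877  0.06568288] [ 4.03877839 -2.87905191 -3.41501323]
pin (array([355.4140625, 235.4375   ]), array([351, 226,   9,  21, 128], dtype=int32))
knob (None, None) pred if down (np.float64(314.2525739381339), np.float64(248.16484163280668)) start obs 288.56 253.34 bbox 283 247 12 14, pred then (np.float64(288.39470583030226), np.float64(254.04555893759965))
```

View pics/c6.png

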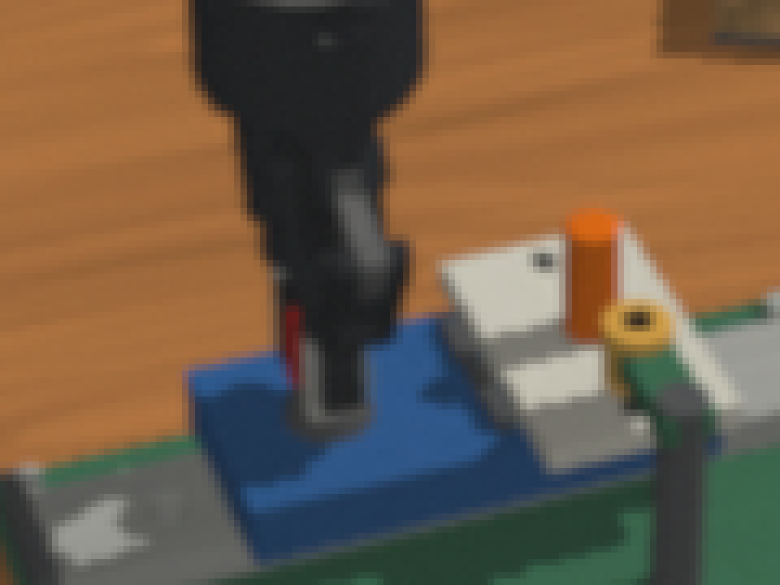

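Image: the sled has advanced, the pin head stands home on the flange (crop (592,275)) and the knob is low in the fingers. I press slightly to confirm the lock pin has bottomed.

Request:
carry_out:
  increments:
    - {"rx": 0,"ry": 0,"rz": 0,"tx": 0,"ty": 0,"tz": -0.5,"fingers": 15}
    - {"rx": 0,"ry": 0,"rz": 0,"tx": 0,"ty": 0,"tz": -1,"fingers": 15}
    - {"rx": 0,"ry": 0,"rz": 0,"tx": 0,"ty": 0,"tz": -1.5,"fingers": 15}
    - {"rx": 0,"ry": 0,"rz": 0,"tx": 0,"ty": 0,"tz": -1.5,"fingers": 15}
    - {"rx": 0,"ry": 0,"rz": 0,"tx": 0,"ty": 0,"tz": -1.5,"fingers": 15}
    - {"rx": 0,"ry": 0,"rz": 0,"tx": 0,"ty": 0,"tz": -1.5,"fingers": 15}
    - {"rx": 0,"ry": 0,"rz": 0,"tx": 0,"ty": 0,"tz": -1.5,"fingers": 15}
    - {"rx": 0,"ry": 0,"rz": 0,"tx": 0,"ty": 0,"tz": -1.5,"fingers": 15}

```text
time_s: 22.45
tcp_pos: [0.5548, -0.0116, 0.0655]
eef_rot: [179.9, 0.1, 94.8]
force: [3.3, -3.3, 8.8]
gripper_width: 0.308
grip_force: 61.2
```

```bash
python3 -c "
from plant import env
print(env.job_done())"
```

```text
the job is handed in; nothing more can be done
None
```

The job is handed in at about 22 s. The orange pin is home in the flange, and the sled is locked at the next hole with the lock pin bottomed. The gripper still holds the red knob, and the black pin, hammer and glue bottle were left untouched.

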